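Post the slide box through the hopper flap

ROBOT

A 6-joint arm with a two-finger parallel gripper is mounted at the origin on the work surface. World frame = base frame: x ahead of the robot, y to its left, z up, the work surface at z = 0. Lengths are in m, angles in degrees, forces in N, time in s.
With the tool pointing down it reaches from about 0.4 to 0.825 m from the base axis. Payload 7 kg.
Tool frame: the origin (TCP) lies on the centre line of the jaws, within the pads' length; the fingertips stand 11 mm ahead of it and the grasp point (between the pads) lies 8 mm behind it; z points along the fingers, y is the line along which they close (so a half turn about z gives the same grasp; the last joint's range is limited). The gripper opens to 88 mm and grips with 3 to 60 N. Pads are 19 mm wide; open, the fingers measure 130 mm over their backs; the gripper's body (78 mm by 193 mm) begins 47 mm behind the grasp point.
Start: joints at [87.496, 20.546, 0.682, 0, -70.136, -16.507], TCP at [0.22, 0.638, 0.238] pointing down, gripper open.
Joint ranges: [-176.03, 176.03], [-82.01, 121.73], [-58.28, 71.71], [-173.87, 95.51], [-174.79, -0.11], [-173.66, 173.66]. Speed limits (degrees/s): [136.94, 136.94, 172.46, 180, 180, 180].

INTERFACE

Orientations are given as [roll, pitch, yaw] about the fixed x, y, z axes, in that order (R = Rz(yaw) Ry(pitch) Rx(roll)).
In Python, from plant import r, capture, camera_model, job gives the robot as it stands.
- The arm moves only by the tool drive_tool, never from a script. Its argument "increments" is a list that holds one entry, the list of rows, each a list of 5 numbers: the gripper's target within -1 to 1 (fully open at 1, half-way at 0, shut at -1), then the shift along the tool's x, y, z scaled (see below), then the turn about the tool's z scaled (see below). In form: [[[gripper, tx, ty, tz, roll], ...]]. A call has 1 to 5 rows; each row is the pose to reach, as a shift and turn from the pose commanded when the call began, along the tool's axes at that moment, turning the shorter way round; what a row does not reach only later rows make up. The controller multiplies each number of a shift by 120 mm and each number of a turn by 360 degrees. A row lasts 1/8 s, in which the tool goes at most 62.5 mm and 10.7 degrees, less where a joint would pass 70% of its speed; a pose out of reach is approached as far as the arm can. A call with a number of a shift or a turn outside -1 to 1 is refused whole. A call with a gripper value outside its range is refused whole. The fingers move at their own pace and stop on an object; "squeeze" is the grip in N (left out, the last holds). Time passes only in rows, so rows that repeat a pose let the fingers close. It gives the time, the measured TCP pose, the force, the opening and the grip force at its end, in the units of the state.
- r.get_state(): the state, without advancing time (a new reading comes with each control period).
- capture(name): name is "side" or "top" or "wrist"; returns the picture (480x640x3 uint8, red, green, blue); there is no depth.
- camera_model(name): a dict with "camera_matrix" (3x3 intrinsics, pixels), "k1" (the pictures are not rectified: a ray, as slopes to the right and down, at radius r is drawn at 1 + k1 r^2 times it, then the intrinsics apply), "rvec" (rotation vector, rad) and "tvec" (3), from world to camera coordinates, as OpenCV has them. Camera axes: x right, y down, z forward; pixel columns grow to the right and rows downward; lengths in m; the calibration is good to about 2 mm. A picture is of the moment at which its call begins: read the wrist's pose just before it. camera_model takes no time and is no camera call; for the wrist camera it gives the pose at the moment of the call.
- job.close_job(): hands the job in; it is judged then, once.
The state is a dict: "time_s": time; "joints": joint angles; "qd": joint speeds; "joint_torque": joint torques, N m; "tcp_pos": TCP position; "eef_rot": TCP orientation; "contact_force": force on the tool from outside, world axes, zero at the start; "moment": the same for the moment, N m; "gripper_width": finger opening in m; "gripper_force": force on a finger pad.
Only numpy, scipy, OpenCV 4.12 (cv2) and the standard library are available. Lean on these libraries where they do the work, as an engineer would, in place of code of your own. Each camera call takes 0.05 s, during which the arm holds its last target. There are 200 camera calls.

TASK

Return the white slide box lying on the feed shelf to the clear-sided returns hopper: with your fingertips push it along the shelf against the hanging flap, so that the flap swings in, and follow it through the doorway until it drops off the inner ledge to the hopper's floor. Then draw your hand back out so that the flap hangs shut again. Slide the box only, never pick it up, and leave the bottle, the tub and the beaker where they stand.

Things in the scene. Friction and masses are not known exactly. Their poses are not given: they have to be found in the camera images.
- hopper: Fixed bench-top returns hopper, 440 mm long, 200 wide, grey frame, clear sides, back and roof (top at 275 mm). Origin on the table (z = 0) right under the closed flap, midway across the doorway; x points along the shelf into the hopper (the pushing direction), y to the left of that, z up. A level shelf (top at 100 mm) runs from x = -200 in front to a bare ledge ending at x = +40 inside.
- shelf_front (a point): Middle of the feed shelf's open front end, on its upper face (hopper frame x = -200, y = 0, z = 100 mm). The shelf is open above, 172 mm wide between two 5 mm thick cheeks that stand 15 mm above it, and runs level through the doorway to the ledge's end.
- header (a point): Middle of the underside of the header over the doorway (hopper frame x = 0, y = 0, z = 257 mm). Doorway: frame 16 mm thick, 174 mm wide, clear from the shelf (100 mm) up to here; the flap's hinge line is at z = 250 mm. Header and roof block a vertical hand: to reach past x = 0 come tilted about 40 degrees, fingers pointing down and into the hopper.
- floor_mid (a point): Middle of the hopper's rubber floor (hopper frame x = 140, y = 0, z = 6 mm), 94 mm below the shelf; the floor runs to the back wall at x = 238 mm and is 186 mm wide. The box is to end here, anywhere on it and any way up.
- flap (a joint): Hinge angle of the flap (rad): 0 hangs straight down, shut; grows as its lower edge swings into the hopper, to at most 1.4; it cannot swing outward. Thin plain aluminium sheet, 162 mm wide, 146 mm tall, 3 mm thick, 120 g, hung freely by its top edge: it falls shut by its own weight within a second when nothing props it.
- flap_edge (a point): Middle of the flap's lower edge; when shut it is at x = 0, y = 0, 104 mm above the table in the hopper's frame (4 mm above the shelf).
- ledge_edge (a point): Middle of the inner ledge's end, on its upper face: x = +40, y = 0, z = 100 mm in the hopper's frame. The box tips off when its middle passes this edge.
- slidebox: White plastic microscope slide box, closed, with a grey seam and a grey clasp: 70 mm along its x, 84 mm along its y, 34 mm tall, about 220 g. Origin at the centre of its underside, z up. It lies flat on the feed shelf in front of the flap, at some yaw, its x axis within about 15 degrees of the hopper's x axis.
- brown_bottle: Bystander: amber bottle with blue cap, 64 mm across, 150 mm tall, on the table beside the feed shelf, on its -y side; origin at the centre of its underside.
- tub: Bystander: white screw-lid tub, 80 mm across, 75 mm tall, on the table beside the hopper on its y side, near the doorway; origin at the centre of its underside.
- beaker: Bystander: open glass beaker, 70 mm across, 90 mm tall, on the table beside the hopper, on its y side, nearer its back; origin at the centre of its underside.
Not all that is in view belongs to the job. Leave any turquoise look-alike of the slidebox alone.

How it is judged:
By the outcome, as a careful person would: the job done as asked, in the order asked, and still so for the second after the job is handed in, with the robot touching nothing.
It also fails if it takes over 38 s, if anything falls off the work surface, if the arm or the gripper's body presses on something with over 40 N, if the wrist force passes 120 N, or if a joint passes its speed limit or range.

## Working session

There is one attempt and no reset: what is moved stays moved. The work goes in short steps, Python scripts to look and compute and a tool call to move; the robot and the scene stay as the last step left them, time stands still between calls to the robot, and variables do not carry over. Pictures are saved under pics/ and viewed, at most 10 in all, crops included, and the job is handed in when it is done.

Besides the shell and the picture viewer there is one more tool, called in YAML: its name, and indented under it one key for each argument. drive_tool: Moves the arm, as the interface text tells. Its arguments: {"type":"object","properties":{"increments":{"type":"array"},"squeeze":{"type":"number"}},"required":["increments"]}

```bash
mkdir -p pics; ls; python3 - <<'E'
from plant import r,capture,camera_model,job
import cv2
s=r.get_state();print(s)
for n in("top","side"):
    m=camera_model(n);print(n,m)
    cv2.imwrite(f"pics/{n}0.png",capture(n)[:,:,::-1])
E
```

```text
pics
{'time_s': 0.0, 'joints': array([ 8.74990433e+01,  2.05919296e+01,  6.34154778e-01, -2.09666189e-02,
       -7.01360355e+01, -1.65051258e+01]), 'qd': array([ 0.14075865,  0.14027858,  0.0700781 ,  0.05624073, -0.06624639,
        0.09849741]), 'joint_torque': array([-1.02189533e-03, -5.82711411e+01,  2.93067241e+01,  6.99757621e+00,
        6.96762989e-03, -1.51598069e-04]), 'tcp_pos': array([0.2197115 , 0.63774205, 0.23661733]), 'eef_rot': array([ 1.79904455e+02, -7.75653421e-03, -1.90132165e+01]), 'contact_force': array([-0.2664773 , -0.39652884, -0.63712632]), 'moment': array([-0.01745787,  0.08406229,  0.05524123]), 'gripper_force': 0.0, 'gripper_width': 0.0879509481524674}
top {'camera_matrix': array([[494.67515517,   0.        , 313.63413146],
       [  0.        , 494.67515517, 231.92538017],
       [  0.        ,   0.        ,   1.        ]]), 'k1': -0.010885440141377998, 'rvec': array([ 2.12390044, -2.17149144,  0.14945852]), 'tvec': array([0.05584022, 0.57469855, 0.86695061])}
side {'camera_matrix': array([[541.67677946,   0.        , 319.36458457],
       [  0.        , 541.67677946, 233.45284734],
       [  0.        ,   0.        ,   1.        ]]), 'k1': -0.1599192275653106, 'rvec': array([ 2.02436079, -0.70038207,  0.42156441]), 'tvec': array([-0.42005525,  0.35720722,  0.59752692])}
```

View pics/top0.png

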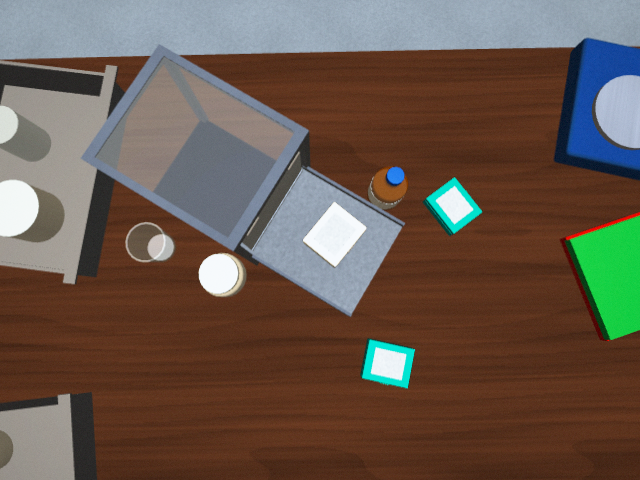

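View pics/side0.png

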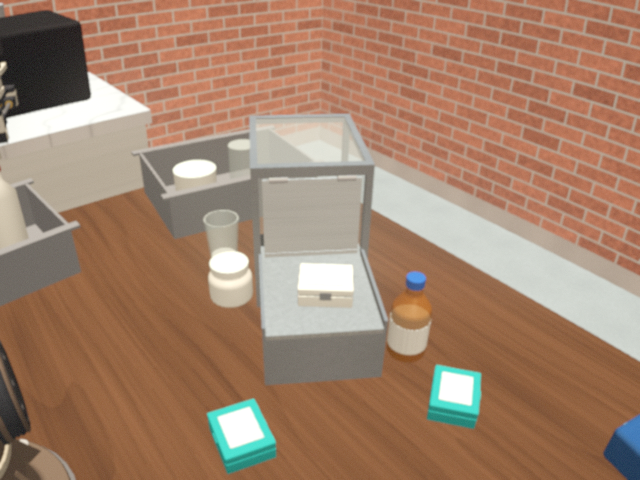

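The top view shows the hopper's roof frame, with corners near (160,46), (308,132), (236,249) and (84,157). The shelf front corners are near (403,223) and (351,314), and the white box is near (335,234). The side view shows the shut flap, the box with its clasp facing the shelf's open front, the bottle on the right (-y), and the tub and beaker on the left. Next I'll turn these into positions.

```bash
cat > h.py <<'E'
import numpy as np,cv2
from plant import r,capture,camera_model,job
def ray(n,px,m=None):
    m=m or camera_model(n);K=m["camera_matrix"]
    d=np.array([(px[0]-K[0,2])/K[0,0],(px[1]-K[1,2])/K[1,1]]);u=d.copy()
    for _ in range(20): u=d/(1+m["k1"]*(u@u))
    R=cv2.Rodrigues(m["rvec"])[0];return -R.T@m["tvec"],R.T@np.r_[u,1]
def onz(n,px,z,m=None):
    c,d=ray(n,px,m);return c+d*(z-c[2])/d[2]
E
python3 - <<'E'
from h import *
np.set_printoptions(precision=4,suppress=True)
im=cv2.imread("pics/top0.png")
print("cam",ray("top",(320,240)),ray("side",(320,240)))
for p in [(308,132),(236,249),(160,46),(84,157)]: print("roof",onz("top",p,.275))
for p in [(403,223),(351,314)]: print("front cheek",onz("top",p,.115))
# box
hsv=cv2.cvtColor(im,cv2.COLOR_BGR2HSV)
m=((hsv[...,1]<25)&(hsv[...,2]>200)).astype('uint8')
n,l,st,c=cv2.connectedComponentsWithStats(m)
k=l[234,335];cn=cv2.findContours((l==k).astype('uint8'),0,1)[0][0]
rc=cv2.minAreaRect(cn);b=cv2.boxPoints(rc);print(rc)
P=np.array([onz("top",p,.134) for p in b]);print(P,P.mean(0));
for i in range(4):
    d=P[(i+1)%4]-P[i];print(np.hypot(*d[:2]),np.degrees(np.arctan2(d[1],d[0])))
for nm,p,z in [("bottlecap",(395,176),.15),("tub",(219,274),.075),("beaker",(146,242),.09)]: print(nm,onz("top",p,z))
E
```

```text
cam (array([0.4487, 0.0431, 0.9391]), array([ 0.1236, -0.0125, -0.9925])) (array([ 0.1129, -0.5108,  0.6224]), array([ 0.5416,  0.6555, -0.5264]))
roof [0.6837 0.0479 0.275 ]
roof [0.5217 0.1484 0.275 ]
roof [0.8174 0.2579 0.275 ]
roof [0.655  0.3602 0.275 ]
front cheek [ 0.5771 -0.1079  0.115 ]
front cheek [ 0.4276 -0.0153  0.115 ]
((334.2513427734375, 233.51300048828125), (42.63743591308594, 50.66896438598633), 38.990997314453125)
[[ 0.55    0.0629  0.134 ]
 [ 0.6146  0.0088  0.134 ]
 [ 0.5684 -0.0445  0.134 ]
 [ 0.5048  0.0098  0.134 ]] [0.5594 0.0092 0.134 ]
0.0842706249294619 -39.926935345449536
0.07051470665998147 -130.9338949325927
0.08360843783241696 139.54163516462296
0.06973070138743923 49.60188636057456
bottlecap [ 0.6498 -0.0921  0.15  ]
tub [0.5005 0.2098 0.075 ]
beaker [0.5577 0.3338 0.09  ]
```

drive_tool:
  increments:
    - [[0,0.5,-0.5,-0.3,-0.03],[0,0.9,-1,-0.4,-0.06],[0,0.9,-1,-0.4,-0.09],[0,0.9,-1,-0.4,-0.12],[0,0.9,-1,-0.4,-0.14]]

```text
time_s: 0.72
tcp_pos: [0.3619, 0.7163, 0.2838]
eef_rot: [179.9, 0.1, 31.6]
contact_force: [-0.6, -0.4, 0.8]
gripper_width: 0.0456
gripper_force: 0.0
```

drive_tool:
  increments:
    - [[0,0.3,-0.15,0,-0.03],[0,0.6,-0.3,0,-0.06],[0,0.9,-0.45,0,-0.073]]

```text
time_s: 1.1
tcp_pos: [0.4256, 0.8195, 0.2854]
eef_rot: [180.0, 0.0, 57.9]
contact_force: [0.6, 1.4, 0.3]
gripper_width: 0.0437
gripper_force: 0.0
```

```bash
python3 -c "
from h import *
s=r.get_state();print(s['joints'].round(2),s['tcp_pos'].round(4),s['eef_rot'].round(2),s['time_s'])"
```

```text
[ 74.54  47.29  52.93  -0.   -95.66  73.38] [0.4256 0.8195 0.2854] [1.800e+02 2.000e-02 5.792e+01] 1.1
```

drive_tool:
  increments:
    - [[0,0.1,0.5,0,0],[0,0.2,1,0,0],[0,0.3,1,0,0]]

```text
time_s: 1.48
tcp_pos: [0.5518, 0.7812, 0.2846]
eef_rot: [179.9, 0.1, 57.3]
contact_force: [-0.1, 0.3, 0.6]
gripper_width: 0.044
gripper_force: 0.0
```

drive_tool:
  increments:
    - [[0,0.2,0.5,0,0],[0,0.4,1,0,0],[0,0.6,1,0,0]]

```text
time_s: 1.85
tcp_pos: [0.661, 0.7442, 0.2632]
eef_rot: [179.3, -2.5, 57.4]
contact_force: [-0.1, -0.7, 1.0]
gripper_width: 0.0437
gripper_force: 0.0
```

```bash
python3 -c "
from h import *
s=r.get_state();print(s['joints'].round(2),s['tcp_pos'].round(4),s['eef_rot'].round(2),s['time_s'])"
```

```text
[  59.81   57.98   71.61    0.86 -101.18   87.73] [0.661  0.7442 0.2632] [179.26  -2.49  57.38] 1.85
```

drive_tool:
  increments:
    - [[0,0.5,0,-0.2,0],[0,1,0,-0.4,0],[0,1,0,-0.4,0]]

```text
time_s: 2.22
tcp_pos: [0.6558, 0.7734, 0.275]
eef_rot: [178.5, -5.9, 57.8]
contact_force: [-0.2, -0.7, 0.1]
gripper_width: 0.044
gripper_force: 0.0
```

```bash
python3 -c "
from h import *
s=r.get_state();print(s['joints'].round(2),s['tcp_pos'].round(4),s['eef_rot'].round(2),s['time_s'])"
```

```text
[ 61.28  57.6   71.66   1.87 -98.22  86.82] [0.6558 0.7734 0.275 ] [178.5   -5.94  57.82] 2.225
```

drive_tool:
  increments:
    - [[0,1,0,-0.4,0],[0,1,0,-0.4,0],[0,1,0,-0.4,0],[0,1,0,-0.4,0],[0,1,0,-0.4,0]]

```text
time_s: 2.85
tcp_pos: [0.6565, 0.7957, 0.2897]
eef_rot: [177.7, -9.4, 57.9]
contact_force: [0.4, 0.3, -0.3]
gripper_width: 0.0439
gripper_force: 0.0
```

```bash
python3 -c "
from h import *
s=r.get_state();print(s['joints'].round(2),s['tcp_pos'].round(4),s['eef_rot'].round(2),s['time_s'])"
```

```text
[ 62.27  57.12  71.64   3.04 -95.36  85.91] [0.6565 0.7957 0.2897] [177.69  -9.36  57.85] 2.85
```

drive_tool:
  increments:
    - [[0,1,0,-0.6,0]]

```text
time_s: 2.98
tcp_pos: [0.6566, 0.8059, 0.3081]
eef_rot: [177.1, -11.7, 57.9]
contact_force: [0.6, -0.2, -0.5]
gripper_width: 0.0436
gripper_force: 0.0
```

drive_tool:
  increments:
    - [[0,1,0,-0.6,0]]

```text
time_s: 3.1
tcp_pos: [0.6548, 0.8165, 0.3355]
eef_rot: [176.5, -14.5, 58.1]
contact_force: [0.2, 0.1, -0.0]
gripper_width: 0.0435
gripper_force: 0.0
```

drive_tool:
  increments:
    - [[0,0,0,0,0],[0,0,0,0,0]]

```text
time_s: 3.35
tcp_pos: [0.654, 0.8162, 0.3353]
eef_rot: [176.6, -14.4, 58.1]
contact_force: [-0.4, 0.2, -0.4]
gripper_width: 0.0437
gripper_force: 0.0
```

drive_tool:
  increments:
    - [[0,0,-0.5,0,0],[0,0,-0.95,0,0]]

```text
time_s: 3.6
tcp_pos: [0.5587, 0.8775, 0.3266]
eef_rot: [176.6, -14.3, 58.0]
contact_force: [-0.6, 0.3, 0.2]
gripper_width: 0.044
gripper_force: 0.0
```

drive_tool:
  increments:
    - [[0,0,-0.5,0,0],[0,0,-0.95,0,0]]

```text
time_s: 3.85
tcp_pos: [0.4613, 0.9398, 0.3203]
eef_rot: [176.6, -14.3, 58.1]
contact_force: [0.8, 0.4, -0.3]
gripper_width: 0.0437
gripper_force: 0.0
```

drive_tool:
  increments:
    - [[0,1,-0.15,-0.3,0]]

```text
time_s: 3.98
tcp_pos: [0.4605, 0.9574, 0.3287]
eef_rot: [176.5, -16.7, 58.6]
contact_force: [-0.3, 0.2, -0.3]
gripper_width: 0.044
gripper_force: 0.0
```

drive_tool:
  increments:
    - [[0,1,-0.15,-0.3,0]]

```text
time_s: 4.1
tcp_pos: [0.468, 0.9679, 0.3429]
eef_rot: [176.5, -19.4, 58.5]
contact_force: [0.5, -0.4, 0.2]
gripper_width: 0.0441
gripper_force: 0.0
```

drive_tool:
  increments:
    - [[0,1,-0.15,-0.3,0]]

```text
time_s: 4.22
tcp_pos: [0.4711, 0.979, 0.36]
eef_rot: [176.5, -22.2, 58.6]
contact_force: [0.0, 0.2, 0.7]
gripper_width: 0.0439
gripper_force: 0.0
```

```bash
cat >> h.py <<'E'
from scipy.spatial.transform import Rotation as Ro
def st():
    s=r.get_state();R=Ro.from_euler('xyz',s['eef_rot'],degrees=True).as_matrix();z=R[:,2]
    az=lambda v:np.degrees(np.arctan2(v[1],v[0]))
    print(s['time_s'],'j',s['joints'].round(1),'tcp',s['tcp_pos'].round(4),'tilt',np.degrees(np.arccos(-z[2])).round(1),'az',az(z).round(1),'xaz',az(R[:,0]).round(1),'yaz',az(R[:,1]).round(1),'yz',R[2,1].round(3),'F',s['contact_force'].round(1))
    return s,R
E
python3 -c "
from h import *
st()"
```

```text
4.225 j [ 77.9  55.7  71.7  10.5 -86.1  71.1] tcp [0.4711 0.979  0.36  ] tilt 22.4 az 49.4 xaz 58.6 yaz -32.7 yz 0.057 F [0.  0.2 0.7]
```

drive_tool:
  increments:
    - [[0,1,-0.6,-0.2,0]]

```text
time_s: 4.35
tcp_pos: [0.4555, 1.0001, 0.3715]
eef_rot: [176.6, -24.8, 58.6]
contact_force: [0.1, -0.6, 0.5]
gripper_width: 0.0438
gripper_force: 0.0
```

drive_tool:
  increments:
    - [[0,1,-0.6,-0.2,0]]

```text
time_s: 4.47
tcp_pos: [0.4343, 1.0226, 0.3798]
eef_rot: [176.7, -27.1, 58.9]
contact_force: [-0.8, 1.1, -0.4]
gripper_width: 0.0437
gripper_force: 0.0
```

drive_tool:
  increments:
    - [[0,1,-0.6,-0.2,0]]

```text
time_s: 4.6
tcp_pos: [0.4151, 1.0425, 0.3911]
eef_rot: [176.8, -29.5, 59.2]
contact_force: [0.6, -0.2, 0.4]
gripper_width: 0.0439
gripper_force: 0.0
```

drive_tool:
  increments:
    - [[0,1,-0.6,-0.2,0]]

```text
time_s: 4.72
tcp_pos: [0.3971, 1.0603, 0.4049]
eef_rot: [176.9, -31.9, 59.3]
contact_force: [0.6, 0.1, 1.0]
gripper_width: 0.044
gripper_force: 0.0
```

```bash
python3 -c "
from h import *
st()"
```

```text
4.725 j [ 83.9  55.7  71.6  15.9 -78.   65.1] tcp [0.3971 1.0603 0.4049] tilt 32.1 az 53.6 xaz 59.3 yaz -32.3 yz 0.045 F [0.6 0.1 1. ]
```

drive_tool:
  increments:
    - [[0,1,-0.7,-0.2,0]]

```text
time_s: 4.85
tcp_pos: [0.3763, 1.0774, 0.4196]
eef_rot: [177.2, -34.3, 59.4]
contact_force: [0.2, -0.4, 0.6]
gripper_width: 0.0435
gripper_force: 0.0
```

drive_tool:
  increments:
    - [[0,1,-0.7,-0.2,0]]

```text
time_s: 4.97
tcp_pos: [0.3547, 1.0934, 0.4349]
eef_rot: [177.5, -36.7, 59.6]
contact_force: [-0.9, 0.1, 0.4]
gripper_width: 0.0437
gripper_force: 0.0
```

drive_tool:
  increments:
    - [[0,1,-0.7,-0.2,0]]

```text
time_s: 5.1
tcp_pos: [0.3335, 1.1077, 0.4515]
eef_rot: [177.8, -39.0, 59.7]
contact_force: [0.4, 0.8, -1.0]
gripper_width: 0.0442
gripper_force: 0.0
```

drive_tool:
  increments:
    - [[0,1,-0.7,-0.2,0]]

```text
time_s: 5.22
tcp_pos: [0.3123, 1.1203, 0.4696]
eef_rot: [178.2, -41.4, 59.8]
contact_force: [0.1, -0.3, 0.1]
gripper_width: 0.0434
gripper_force: 0.0
```

drive_tool:
  increments:
    - [[0,1,-0.7,-0.2,0]]

```text
time_s: 5.35
tcp_pos: [0.291, 1.1314, 0.4888]
eef_rot: [178.6, -43.7, 59.9]
contact_force: [-0.6, -0.4, 0.4]
gripper_width: 0.0441
gripper_force: 0.0
```

```bash
python3 -c "
from h import *
st()"
```

```text
5.35 j [ 91.2  54.8  71.7  23.9 -69.9  57.4] tcp [0.291  1.1314 0.4888] tilt 43.7 az 57.9 xaz 59.9 yaz -31.1 yz 0.017 F [-0.6 -0.4  0.4]
```

drive_tool:
  increments:
    - [[-0.3,-0.26,0.33,-0.24,0],[-0.3,-0.51,0.67,-0.48,0],[-0.3,-0.76,1,-0.72,0]]

```text
time_s: 5.72
tcp_pos: [0.3215, 0.9993, 0.4898]
eef_rot: [178.6, -43.6, 60.0]
contact_force: [0.9, 1.7, 1.5]
gripper_width: 0.0312
gripper_force: 0.0
```

drive_tool:
  increments:
    - [[-0.5,-0.26,0.33,-0.24,0],[-0.5,-0.51,0.67,-0.48,0],[-0.5,-0.76,1,-0.72,0]]

```text
time_s: 6.1
tcp_pos: [0.3603, 0.8283, 0.494]
eef_rot: [178.6, -43.7, 59.9]
contact_force: [0.5, 0.4, 1.3]
gripper_width: 0.0214
gripper_force: 0.0
```

drive_tool:
  increments:
    - [[-0.55,-0.26,0.33,-0.24,0],[-0.55,-0.51,0.67,-0.48,0],[-0.55,-0.76,1,-0.72,0]]

```text
time_s: 6.48
tcp_pos: [0.3981, 0.6589, 0.4957]
eef_rot: [178.6, -43.7, 59.9]
contact_force: [0.5, -0.9, 0.2]
gripper_width: 0.02
gripper_force: 0.0
```

```bash
python3 -c "
from h import *
st()"
```

```text
6.475 j [ 79.    1.6 -13.1  25.  -36.2  55.2] tcp [0.3981 0.6589 0.4957] tilt 43.7 az 57.9 xaz 59.9 yaz -31.1 yz 0.018 F [ 0.5 -0.9  0.2]
```

drive_tool:
  increments:
    - [[-0.55,0,0.5,0,0],[-0.55,0,1,0,0],[-0.55,0,1,0,0]]

```text
time_s: 6.85
tcp_pos: [0.5038, 0.5967, 0.4988]
eef_rot: [178.6, -43.8, 59.6]
contact_force: [0.6, 0.0, -0.4]
gripper_width: 0.0201
gripper_force: 0.0
```

drive_tool:
  increments:
    - [[-0.55,0,0.5,0,0],[-0.55,0,1,0,0],[-0.55,0,1,0,0]]

```text
time_s: 7.22
tcp_pos: [0.6067, 0.535, 0.4992]
eef_rot: [178.5, -43.6, 59.6]
contact_force: [-0.9, -0.3, -0.1]
gripper_width: 0.0196
gripper_force: 0.0
```

drive_tool:
  increments:
    - [[-0.55,-0.1,0.5,-0.1,0],[-0.55,-0.3,1,-0.3,0],[-0.55,-0.5,1,-0.5,0]]

```text
time_s: 7.6
tcp_pos: [0.664, 0.4008, 0.5015]
eef_rot: [178.6, -43.5, 59.7]
contact_force: [0.1, -0.7, -0.4]
gripper_width: 0.0202
gripper_force: 0.0
```

```bash
cat >> h.py <<'E'
O=np.array([.608,.107,0]);c,s_=np.cos(np.radians(58)),np.sin(np.radians(58));H=np.array([[c,-s_,0],[s_,c,0],[0,0,1]])
def go(t):
    "hopper-frame tip target -> tool shift in units of .12"
    s,R=st();tip=s['tcp_pos']+.011*R[:,2];print('tip_h',(H.T@(tip-O)).round(4));print('shift',(R.T@(O+H@np.array(t)-tip)/.12).round(3))
E
python3 -c "
from h import *
go([-.19,-.005,.25])"
```

```text
7.6 j [ 38.6   6.1   9.2 -16.5 -52.4 115.8] tcp [0.664  0.4008 0.5015] tilt 43.5 az 57.7 xaz 59.7 yaz -31.2 yz 0.018 F [ 0.1 -0.7 -0.4]
tip_h [0.2865 0.1082 0.4935]
shift [-4.296  0.854 -1.258]
```

drive_tool:
  increments:
    - [[-0.55,-0.36,0.11,-0.34,0],[-0.55,-0.72,0.21,-0.69,0],[-0.55,-0.9,0.3,-0.86,0]]

```text
time_s: 7.98
tcp_pos: [0.6143, 0.254, 0.5056]
eef_rot: [178.4, -43.7, 59.9]
contact_force: [1.3, 0.2, -0.6]
gripper_width: 0.0199
gripper_force: 0.0
```

drive_tool:
  increments:
    - [[-0.55,-0.36,0.11,-0.34,0],[-0.55,-0.72,0.21,-0.69,0],[-0.55,-0.9,0.3,-0.86,0]]

```text
time_s: 8.35
tcp_pos: [0.568, 0.1075, 0.506]
eef_rot: [178.4, -43.6, 59.9]
contact_force: [-0.1, -0.2, 0.5]
gripper_width: 0.0199
gripper_force: 0.0
```

```bash
python3 -c "
from h import *
go([-.19,-.005,.25])"
```

```text
8.35 j [  7.1  -5.7   4.3 -34.  -72.1 144.7] tcp [0.568  0.1075 0.506 ] tilt 43.6 az 57.6 xaz 59.9 yaz -31.2 yz 0.02 F [-0.1 -0.2  0.5]
tip_h [-0.0132  0.0341  0.498 ]
shift [-2.499  0.263  0.481]
```

drive_tool:
  increments:
    - [[-0.55,-0.36,0.08,-0.34,0],[-0.55,-0.72,0.16,-0.69,0],[-0.55,-1,0.25,-0.9,0]]

```text
time_s: 8.72
tcp_pos: [0.5105, -0.0459, 0.5014]
eef_rot: [178.4, -43.5, 59.9]
contact_force: [1.5, -0.6, 0.5]
gripper_width: 0.0196
gripper_force: 0.0
```

```bash
python3 -c "
from h import *
go([-.19,-.005,.25])"
```

```text
8.725 j [-16.3  -4.5   7.2 -41.5 -87.7 162. ] tcp [ 0.5105 -0.0459  0.5014] tilt 43.5 az 57.6 xaz 59.9 yaz -31.2 yz 0.02 F [ 1.5 -0.6  0.5]
tip_h [-0.1738  0.0016  0.4934]
shift [-1.496  0.013  1.378]
```

drive_tool:
  increments:
    - [[-0.55,0,0,0,0.029],[-0.55,0,0,0,0.058],[-0.55,0,0,0,0.087],[-0.55,0,0,0,0.116],[-0.55,0,0,0,0.145]]

```text
time_s: 9.35
tcp_pos: [0.5115, -0.0439, 0.5004]
eef_rot: [-143.6, -25.6, -1.8]
contact_force: [0.4, 0.5, 0.2]
gripper_width: 0.0198
gripper_force: 0.0
```

drive_tool:
  increments:
    - [[-0.55,0,0,0,0.029],[-0.55,0,0,0,0.058],[-0.55,0,0,0,0.087],[-0.55,0,0,0,0.116],[-0.55,0,0,0,0.145]]

```text
time_s: 9.98
tcp_pos: [0.5116, -0.0439, 0.5005]
eef_rot: [-137.3, 9.1, -41.9]
contact_force: [-0.7, -0.3, 0.5]
gripper_width: 0.0194
gripper_force: 0.0
```

drive_tool:
  increments:
    - [[-0.55,0,0,0,0.029],[-0.55,0,0,0,0.058],[-0.55,0,0,0,0.087],[-0.55,0,0,0,0.116],[-0.55,0,0,0,0.145]]

```text
time_s: 10.6
tcp_pos: [0.5116, -0.0439, 0.5005]
eef_rot: [-158.5, 38.8, -90.0]
contact_force: [0.5, 0.3, -0.7]
gripper_width: 0.0196
gripper_force: 0.0
```

```bash
python3 -c "
from h import *
go([-.19,-.005,.25])"
```

```text
10.6 j [-16.   -4.4   7.1 -41.4 -87.5   4.9] tcp [ 0.5116 -0.0439  0.5005] tilt 43.5 az 57.8 xaz -90.0 yaz 166.1 yz -0.286 F [ 0.5  0.3 -0.7]
tip_h [-0.1715  0.0018  0.4925]
shift [1.391 0.572 1.36 ]
```

drive_tool:
  increments:
    - [[-0.55,0,0,0,0.028],[-0.55,0,0,0,0.056],[-0.55,0,0,0,0.068]]

```text
time_s: 10.98
tcp_pos: [0.5116, -0.0439, 0.5005]
eef_rot: [-179.8, 43.5, -122.0]
contact_force: [-0.4, 0.1, 0.4]
gripper_width: 0.0196
gripper_force: 0.0
```

```bash
python3 -c "
from h import *
go([-.2,-.005,.22])
im=capture('wrist');cv2.imwrite('pics/w1.png',im[:,:,::-1])"
```

```text
10.975 j [-16.   -4.4   7.1 -41.4 -87.5 -19.5] tcp [ 0.5116 -0.0439  0.5005] tilt 43.5 az 57.8 xaz -122.0 yaz 147.9 yz -0.002 F [-0.4  0.1  0.4]
tip_h [-0.1715  0.0018  0.4925]
shift [ 1.735 -0.053  1.484]
```

drive_tool:
  increments:
    - [[-0.55,0.3,0,0.25,0],[-0.55,0.6,0,0.5,0],[-0.55,0.87,-0.03,0.74,0],[-0.55,0.87,-0.03,0.74,0]]

```text
time_s: 11.52
tcp_pos: [0.5067, -0.0582, 0.3612]
eef_rot: [179.9, 43.5, -121.9]
contact_force: [0.0, 0.5, -0.1]
gripper_width: 0.0194
gripper_force: 0.0
```

drive_tool:
  increments:
    - [[-0.55,0.3,0,0.25,0],[-0.55,0.6,0,0.5,0],[-0.55,0.87,-0.03,0.74,0],[-0.55,0.87,-0.03,0.74,0]]

```text
time_s: 12.02
tcp_pos: [0.5038, -0.0732, 0.2272]
eef_rot: [-179.9, 43.5, -121.8]
contact_force: [-0.1, -0.2, 0.4]
gripper_width: 0.0198
gripper_force: 0.0
```

```bash
python3 -c "
from h import *
go([-.185,-.005,.113])
im=capture('wrist');cv2.imwrite('pics/w2.png',im[:,:,::-1])
im=capture('side');cv2.imwrite('pics/s2.png',im[:,:,::-1])"
```

```text
12.025 j [-21.7   6.9 -14.9 -47.2 -67.5   8.6] tcp [ 0.5038 -0.0732  0.2272] tilt 43.5 az 58.0 xaz -121.8 yaz 148.1 yz -0.001 F [-0.1 -0.2  0.4]
tip_h [-0.2005 -0.0071  0.2192]
shift [0.516 0.019 0.73 ]
```

View pics/s2.png

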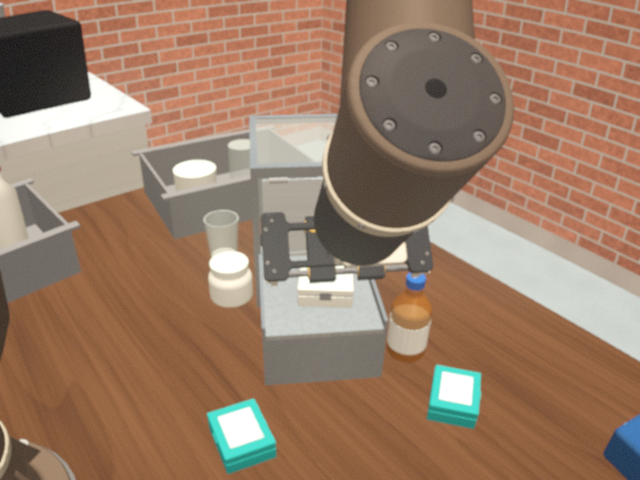

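The side view shows the hand hovering over the shelf's front end. The box at (326,285) hasn't moved, and the bottle at (410,320) is clear of the gripper's right end.

drive_tool:
  increments:
    - [[-0.55,0.17,0,0.24,0],[-0.55,0.34,0,0.48,0],[-0.55,0.48,0,0.68,0],[-0.55,0.5,0.01,0.71,0]]

```text
time_s: 12.62
tcp_pos: [0.5124, -0.06, 0.1259]
eef_rot: [-179.6, 43.6, -121.6]
contact_force: [-0.0, -0.3, 1.2]
gripper_width: 0.0199
gripper_force: 0.0
```

```bash
python3 -c "
from h import *
go([-.06,-.004,.113])
im=capture('wrist');cv2.imwrite('pics/w3.png',im[:,:,::-1])"
```

```text
12.625 j [-21.4  15.  -19.5 -52.3 -58.9  19.6] tcp [ 0.5124 -0.06    0.1259] tilt 43.6 az 57.8 xaz -121.6 yaz 148.1 yz -0.006 F [-0.  -0.3  1.2]
tip_h [-0.1847 -0.0075  0.1179]
shift [-0.724  0.027  0.746]
```

View pics/w3.png

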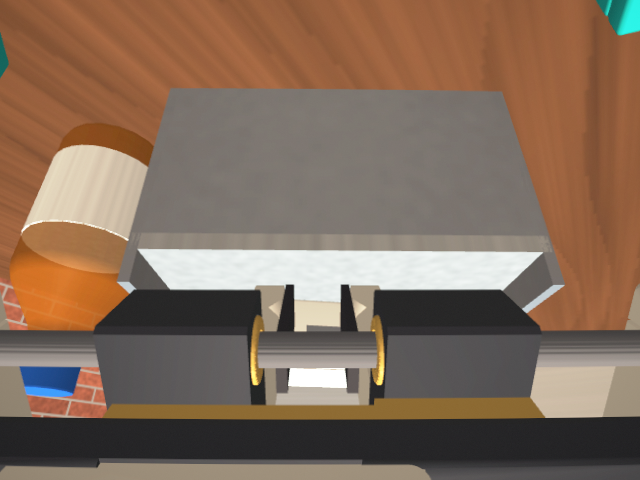

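The wrist view, taken from the hand's underside, shows both fingertips just above the shelf's front part at (275-360, 290). The box sits beyond them between the fingers at (315,340), and the bottle on the left is clear. Next I'll push.

drive_tool:
  increments:
    - [[-0.55,-0.1,0.02,0.14,0],[-0.55,-0.22,0.04,0.26,0],[-0.55,-0.34,0.04,0.37,0],[-0.55,-0.46,0.04,0.48,0],[-0.55,-0.58,0.04,0.6,0]]

```text
time_s: 13.3
tcp_pos: [0.5621, 0.0274, 0.1239]
eef_rot: [-179.3, 43.7, -121.4]
contact_force: [-0.2, -0.1, -0.5]
gripper_width: 0.0196
gripper_force: 0.5
```

```bash
python3 -c "
from h import *
go([-.03,-.002,.114])
im=capture('top');cv2.imwrite('pics/t4.png',im[:,:,::-1])"
```

```text
13.3 j [ -9.9  15.1 -19.1 -54.8 -51.3  12.5] tcp [0.5621 0.0274 0.1239] tilt 43.7 az 57.6 xaz -121.4 yaz 148.1 yz -0.009 F [-0.2 -0.1 -0.5]
tip_h [-0.0842 -0.0033  0.116 ]
shift [-0.315  0.01   0.324]
```

View pics/t4.png

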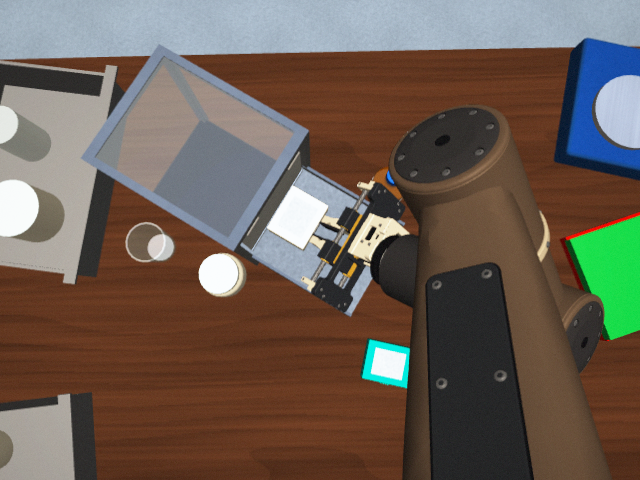

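The top view shows the box squared up at (298,217), just in front of the flap, with the fingers behind it at (320,235). The bottle cap is still near (391,178), and the force reads about zero. I'll keep pushing.

drive_tool:
  increments:
    - [[-0.55,-0.12,0.02,0.12,0],[-0.55,-0.22,0.04,0.22,0],[-0.55,-0.32,0.04,0.33,0],[-0.55,-0.42,0.04,0.42,0]]

```text
time_s: 13.85
tcp_pos: [0.595, 0.0908, 0.1206]
eef_rot: [-179.4, 43.7, -121.5]
contact_force: [-1.5, -3.2, 2.8]
gripper_width: 0.0193
gripper_force: 1.6
```

```bash
python3 -c "
from h import *
go([.005,0,.115])
im=capture('top');cv2.imwrite('pics/t5.png',im[100:320,150:450,::-1].repeat(2,0).repeat(2,1))
cv2.imwrite('pics/s5.png',capture('side')[:,:,::-1])"
```

```text
13.85 j [ -1.9  16.2 -17.8 -55.8 -46.1   7.1] tcp [0.595  0.0908 0.1206] tilt 43.7 az 57.7 xaz -121.5 yaz 148.1 yz -0.007 F [-1.5 -3.2  2.8]
tip_h [-0.013   0.0024  0.1127]
shift [-0.122 -0.02   0.09 ]
```

View pics/t5.png

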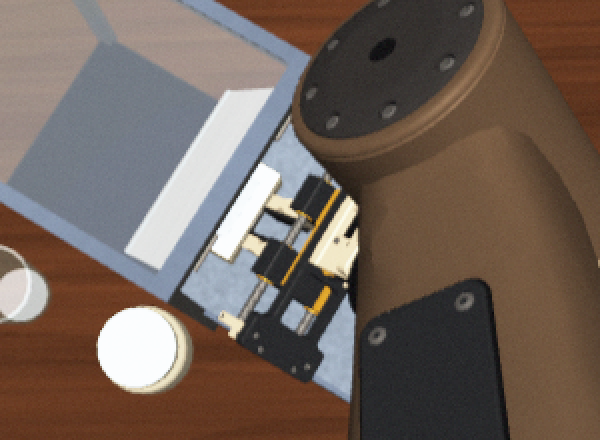

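The crop shows the flap swung in, as the white strip from (245,90) to (150,265). The box is halfway under the header at (248,215), and the gripper's front is still about 40 mm from the frame. A short further push should do it.

drive_tool:
  increments:
    - [[-0.55,-0.06,-0.01,0.05,0],[-0.55,-0.12,-0.01,0.1,0],[-0.55,-0.12,-0.01,0.1,0]]

```text
time_s: 14.32
tcp_pos: [0.6051, 0.1063, 0.1201]
eef_rot: [-179.6, 43.6, -121.6]
contact_force: [-0.5, -1.3, 0.3]
gripper_width: 0.0199
gripper_force: 0.0
```

```bash
python3 -c "
from h import *
go([.012,0,.115])
im=capture('top');cv2.imwrite('pics/t6.png',im[100:320,150:450,::-1].repeat(2,0).repeat(2,1))"
```

```text
14.325 j [  0.   16.7 -17.  -55.7 -45.    5.4] tcp [0.6051 0.1063 0.1201] tilt 43.6 az 57.8 xaz -121.6 yaz 148.1 yz -0.005 F [-0.5 -1.3  0.3]
tip_h [0.0054 0.002  0.1122]
shift [-0.056 -0.017  0.021]
```

View pics/t6.png

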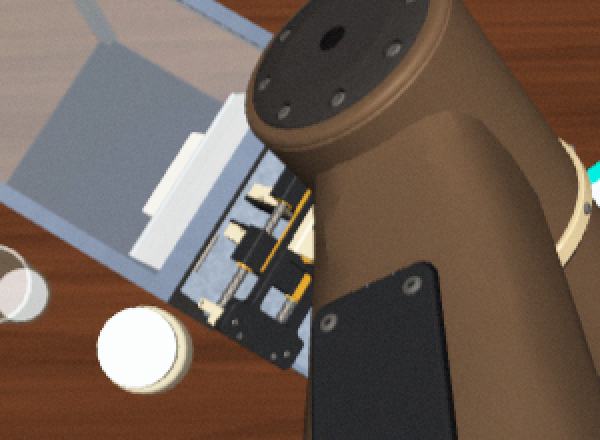

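The flap now stands at about (190,180), with the box's white edge beyond it at (175,175). The box may be tipping off the ledge. I'll check from the side.

```bash
python3 -c "
from h import *
a=capture('side')[100:320,220:480,::-1];b=capture('top')[90:260,140:320,::-1]
a=cv2.resize(a,None,fx=1.7,fy=1.7);b=cv2.resize(b,(340,374))
cv2.imwrite('pics/m7.png',np.hstack([a,b]))"
```

```text
(no output)
```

View pics/m7.png

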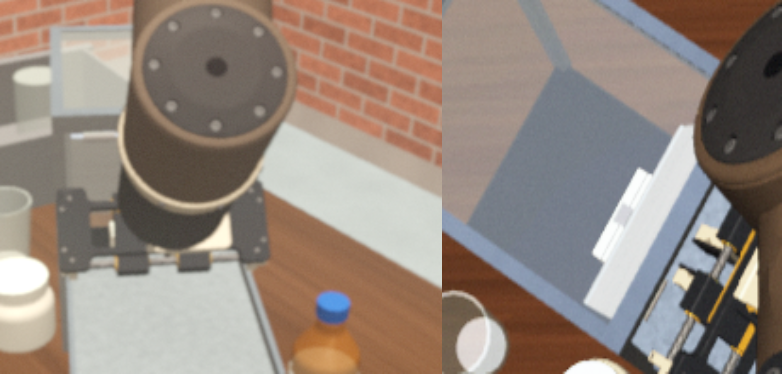

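The box is now nose-down past the ledge, with its clasp face up at right-panel (623,213). The flap is resting on the fingers. I'll back out along the same line.

drive_tool:
  increments:
    - [[-0.55,0.12,0,-0.11,0],[-0.55,0.24,0,-0.23,0],[-0.55,0.36,0,-0.34,0],[-0.55,0.48,-0.02,-0.46,0],[-0.55,0.6,-0.02,-0.57,0]]

```text
time_s: 15.1
tcp_pos: [0.5535, 0.0186, 0.1201]
eef_rot: [-179.6, 43.6, -121.7]
contact_force: [-0.5, 0.5, 1.1]
gripper_width: 0.0196
gripper_force: 0.0
```

drive_tool:
  increments:
    - [[-0.55,0.15,0,-0.15,0],[-0.55,0.3,0,-0.3,0],[-0.55,0.45,0,-0.47,0],[-0.55,0.6,0,-0.63,0],[-0.55,0.6,0,-0.63,0]]

```text
time_s: 15.72
tcp_pos: [0.4982, -0.0704, 0.1252]
eef_rot: [-179.6, 43.6, -121.8]
contact_force: [0.2, 0.2, 0.1]
gripper_width: 0.0194
gripper_force: 0.0
```

```bash
python3 -c "
from h import *
go([-.19,0,.3])
a=capture('side')[100:360,200:460,::-1];b=capture('top')[40:300,80:420,::-1]
a=cv2.resize(a,(400,400));b=cv2.resize(b,(400,306));b=cv2.copyMakeBorder(b,0,94,0,0,0)
cv2.imwrite('pics/m8.png',np.hstack([a,b]))"
```

```text
15.725 j [-23.2  14.7 -20.3 -52.  -59.7  20.8] tcp [ 0.4982 -0.0704  0.1252] tilt 43.6 az 57.7 xaz -121.8 yaz 147.9 yz -0.005 F [0.2 0.2 0.1]
tip_h [-0.2011 -0.001   0.1172]
shift [-1.117e+00  1.000e-03 -1.040e+00]
```

View pics/m8.png

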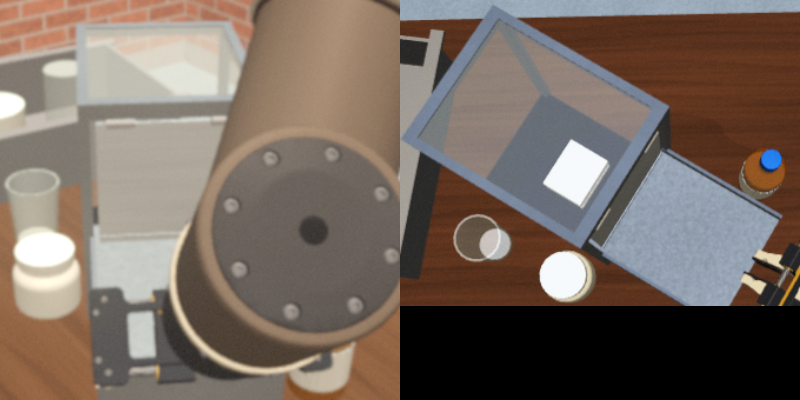

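The box lies flat on the hopper floor at right-panel (577,173). The flap hangs shut, and the bottle, tub and beaker are where they were. I'll lift clear, check, and hand in.

drive_tool:
  increments:
    - [[-0.55,-0.17,0,-0.18,0],[-0.55,-0.35,0,-0.36,0],[-0.55,-0.35,0,-0.36,0],[-0.55,-0.35,0,-0.36,0]]

```text
time_s: 16.32
tcp_pos: [0.4992, -0.0671, 0.1853]
eef_rot: [-179.6, 43.6, -121.6]
contact_force: [-0.5, -0.5, -0.9]
gripper_width: 0.0196
gripper_force: 0.0
```

```bash
python3 -c "
from h import *
s,_=st();print(onz('top',(80+177*.85,40+173*.85),.04))
im=capture('top')[:,:,::-1].copy()
hsv=cv2.cvtColor(im,cv2.COLOR_BGR2HSV);m=((hsv[...,1]<25)&(hsv[...,2]>200)).astype('uint8')
n,l,t,c=cv2.connectedComponentsWithStats(m)
for i in range(1,n):
    if t[i,4]>300: print(t[i],c[i].round(1),(H.T@(onz('top',c[i],.04)-O)).round(3))
b=((hsv[...,0]>105)&(hsv[...,0]<125)&(hsv[...,1]>180));y,x=np.nonzero(b[:,350:440]);print('cap',x.mean()+350,y.mean())
print(job.close_job())"
```

```text
16.325 j [-21.9   9.3 -18.  -49.1 -63.8  13.4] tcp [ 0.4992 -0.0671  0.1853] tilt 43.6 az 57.8 xaz -121.6 yaz 148.1 yz -0.005 F [-0.5 -0.5 -0.9]
[0.66366419 0.19602361 0.04      ]
[  0 106  18  37 505] [  6.9 123.3] [0.539 0.112 0.04 ]
[ 202  159   54   56 1663] [228.6 186.1] [0.109 0.    0.04 ]
[   0  180   39   57 1823] [ 16.5 207.1] [0.428 0.236 0.04 ]
[436 187  37  31 607] [454.1 203.3] [-0.267 -0.185  0.04 ]
[ 199  254   39   40 1231] [217.8 273.4] [0.039 0.148 0.04 ]
[371 348  35  31 778] [388.1 363.4] [-0.305  0.128  0.04 ]
cap 394.8769841269841 175.75
the job is handed in; nothing more can be done
None
```

The slide box lies on the hopper's floor (about x = 109 mm, y = 0 in the hopper frame), the flap hangs shut, the bottle, tub and beaker stand where they were, and the job was handed in at about 16.4 s of the 38 s allowed.

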